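# Freeze the viscometer reading through the guard windows

## Task

Freeze the viscometer's reading: reach down through the window of the white guard over the pointer clamp and gently press its lever, the one that ends in a wide crossbar, all the way down, where it stays. Then reach through the other guard's window, gently press the drive-stop lever, the one with the round pad, all the way down, and finish while still holding it down, because it springs back. Only press with the fingers: never touch either guard, do not press the stop lever before the pointer is clamped, and leave everything else on the bench where it stands.

Things in the scene. Friction and masses are not known exactly. Their poses are not given: they have to be found in the camera images.
- clamp_guard: white metal guard of the pointer-clamp unit, fixed: level top frame 150 x 130 mm, 4 mm thick, with a window 84 x 84 mm; side walls and a front (-x) wall with a small dial. Origin: window centre on the frame's upper face, 130 mm above the bench; z up, x and y along the window's sides. Not to be touched; shut fingers pass, open ones may not
- stop_guard: white metal guard of the drive-stop unit, fixed: level top frame 150 x 130 mm, 4 mm thick, with a window 84 x 84 mm; side walls and a front (-x) wall with slots. Origin: window centre on the frame's upper face, 130 mm above the bench; z up, x and y along the window's sides. Not to be touched; shut fingers pass, open ones may not
- clamp_pad: end of the pointer-clamp lever seen through its guard's window: a steel crossbar 46 mm wide across the lever, 18 mm along it, 8 mm thick, on a 10 mm arm. Origin: centre of its top face, z its normal: under the window's centre, 15.5 mm below the frame's upper face at joint 0, 34.5 mm below it at the lower stop. The unit's deck lies 35 mm lower still
- stop_pad: end of the drive-stop lever seen through its guard's window: a round steel pad 30 mm across, 8 mm thick, on a 10 mm arm. Origin: centre of its top face, z its normal: under the window's centre, 15.5 mm below the frame's upper face at joint 0, 34.5 mm below it at the lower stop. The unit's deck lies 35 mm lower still
- clamp_lever (a joint): angle of the pointer-clamp lever: 0 up, 0.32 rad at its lower stop (pad 19 mm lower); hinge along the guard's y, 60 mm to its +x side of the pad; tilts from 0.16 rad up to 0.16 rad down. Stiff with friction (about 4 N at the pad), it stays where it is left; it starts at or a little below the top
- stop_lever (a joint): angle of the drive-stop lever: 0 up, 0.32 rad at its lower stop (pad 19 mm lower); hinge along the guard's y, 60 mm to its +x side of the pad; tilts from 0.16 rad up to 0.16 rad down. A spring pushes it back up: about 2.5 N at the pad at the top, 6 N at the stop
- rotor_wide: steel viscometer rotor, an upright cylinder 25 mm across with a thin stem, 87 mm tall, standing before the pointer-clamp unit; origin under its foot. Leave alone
- rotor_slim: steel viscometer rotor, an upright cylinder 19 mm across with a thin stem, 97 mm tall, standing before the drive-stop unit; origin under its foot. Leave alone
- jar: white sample jar 52 mm across, 75 mm tall, behind the drive-stop unit; origin under its foot. Leave alone
- beaker: empty glass beaker 68 mm across, 85 mm tall, at the right of the bench; origin under its foot. Leave alone
- spray_bottle: white spray bottle 80 mm across, 216 mm tall, at the left; origin under its foot. Leave alone
- spatula: 170 mm spatula lying on the bench at the left; origin under its middle. Leave alone

How it is judged:
By the outcome, as a careful person would: the job done as asked, in the order asked, and still so for the second after the job is handed in, while the arm keeps its last pose, push and grip.
It also fails if it takes over 42 s, if anything falls off the work surface, if the arm or the gripper's body presses on something with over 40 N, if the wrist force passes 120 N, or if a joint passes its speed limit or range.

## Robot

A 6-joint arm with a two-finger parallel gripper is mounted at the origin on the work surface. World frame = base frame: x ahead of the robot, y to its left, z up, the work surface at z = 0. Lengths are in m, angles in degrees, forces in N, time in s.
With the tool pointing down it reaches from about 0.375 to 0.9 m from the base axis. Payload 3.1 kg.
Tool frame: the origin (TCP) lies midway between the tips of the shut fingers; the grasp point (between the pads) lies bot.hold_point_z behind it (bot.hold_point_z is the distance from the TCP to the grasp point, in m); z points along the fingers, y is the direction in which the jaws open and shut (so a half turn about z gives the same grasp; the last joint's range is limited). The gripper opens to 87 mm and grips with 3 to 60 N. Pads are 19 mm wide; open, the fingers measure 117 mm over their backs; the gripper's body (75 mm by 190 mm) begins 51 mm behind the grasp point.
Start: joints at [53.085, 30.224, 82.088, -0, 67.689, -10.227], TCP at [0.281, 0.558, 0.223] pointing down, gripper open.
Joint ranges: [-176.69, 176.69], [-43.24, 126.21], [12.49, 139.97], [-82, 262], [0, 151.66], [-163.58, 163.58]. Speed limits (degrees/s): [159.86, 159.86, 180, 180, 180, 180].

## Interface

Orientations are given as a 3x3 rotation matrix whose columns are the frame's x, y, z axes.
In Python, from rig import bot, vision, hand_in gives the robot as it stands. The module is installed in compiled form; this text tells all that it offers.
- The arm moves only by the shell command python3 -m handwheel 'ROWS'. ROWS is JSON, a list of rows, each an object of numbers: "hand": the gripper's target within -1 to 1 (fully open at 1, half-way at 0, shut at -1); "dx", "dy", "dz": the shift along the world's x, y, z in cm; "wx", "wy", "wz": the turn, a rotation vector about the world's x, y, z in rad. In form: [{"hand": .., "dx": .., "dy": .., "dz": .., "wx": .., "wy": .., "wz": ..}, ...]. A call has 1 to 10 rows; each row shifts and turns the commanded pose from where the row before left it; what a row does not reach is not made up. A row lasts 1/10 s, in which the tool goes at most 50 mm and 8.59 degrees, less where a joint would pass 70% of its speed; a pose out of reach is approached as far as the arm can. A call with a gripper value outside its range is refused whole. The fingers move at their own pace and stop on an object; the grip force is fixed at half the most. Time passes only in rows, so rows that do not move let the fingers close. It gives the time, the measured TCP pose, the force and the opening at its end, in the units of the state.
- bot.read_state(): the state, without advancing time (a new reading comes with each control period).
- vision.capture(name): name is "side" or "top" or "wrist"; returns (picture, depth): 420x560x3 uint8, red, green, blue; 420x560 float32, m along the optical axis (not along the pixel's ray), 0 where there is no reading.
- vision.get_calibration(name): a dict with "fx", "fy", "cx", "cy" (pixels), "k1" (the pictures are not rectified: a ray, as slopes to the right and down, at radius r is drawn at 1 + k1 r^2 times it, then the intrinsics apply), "rvec" (rotation vector, rad) and "tvec" (3), from world to camera coordinates, as OpenCV has them. Camera axes: x right, y down, z forward; pixel columns grow to the right and rows downward; lengths in m; the calibration is good to about 2 mm. A picture is of the moment at which its call begins: read the wrist's pose just before it. get_calibration takes no time and is no camera call; for the wrist camera it gives the pose at the moment of the call.
- hand_in(): hands the job in, once; it reports no verdict.
The state is a dict: "time_s": time; "joint_positions": joint angles; "qvel": joint speeds; "tau": joint torques, N m; "position": TCP position; "tcp_rot": TCP orientation; "force": force on the tool from outside, world axes, zero at the start; "moment": the same for the moment, N m; "opening": opening from 0.0 (shut) to 1.0 (fully open).
Only numpy, scipy, OpenCV 4.12 (cv2) and the standard library are available. Lean on these libraries where they do the work, as an engineer would, in place of code of your own. Each camera call takes 0.05 s, during which the arm holds its last target.

## Working session

There is one attempt and no reset: what is moved stays moved. The work goes in short steps, Python scripts to look and compute and a shell command to move; the robot and the scene stay as the last step left them, time stands still between calls to the robot, and variables do not carry over. Pictures are saved under pics/ and viewed, and the job is handed in when it is done.

```bash
mkdir -p pics; python3 - <<'E'
from rig import bot, vision
import cv2
for n in ("top","side","wrist"):
    c=vision.get_calibration(n); p,d=vision.capture(n)
    cv2.imwrite(f"pics/{n}0.png",p[:,:,::-1]); import numpy as np; np.save(f"pics/{n}0.npy",d)
    print(n,c)
s=bot.read_state(); print(s['time_s'],s['position'],s['tcp_rot'],s['opening'],bot.hold_point_z)
E
```

```text
top {'fx': 418.10159168027064, 'fy': 418.10159168027064, 'cx': 284.4448473997691, 'cy': 210.66858987227224, 'k1': -0.12464612151072423, 'rvec': array([ 2.1502544 , -2.14260709,  0.16776679]), 'tvec': array([0.01178568, 0.58244276, 1.08596526])}
side {'fx': 439.76091861130595, 'fy': 439.76091861130595, 'cx': 284.6468375646804, 'cy': 219.46754897894584, 'k1': -0.09880318547295627, 'rvec': array([ 2.28364623, -0.52879385,  0.207215  ]), 'tvec': array([-0.50834611,  0.25816258,  0.9934976 ])}
wrist {'fx': 318.20871213239747, 'fy': 318.20871213239747, 'cx': 277.0738336550486, 'cy': 212.1392591892456, 'k1': -0.05985372346482654, 'rvec': array([-2.48540236, -1.53637656, -0.19020254]), 'tvec': array([-0.62416339, -0.03026304,  0.38957638])}
0.15 [0.28034573 0.55796968 0.22180103] [[-8.93469013e-01  4.49123782e-01 -9.75885905e-04]
 [ 4.49124756e-01  8.93468078e-01 -1.32212531e-03]
 [ 2.78124987e-04 -1.61957251e-03 -9.99998650e-01]] 1.0014451066897576 0.0187
```

View pics/top0.png

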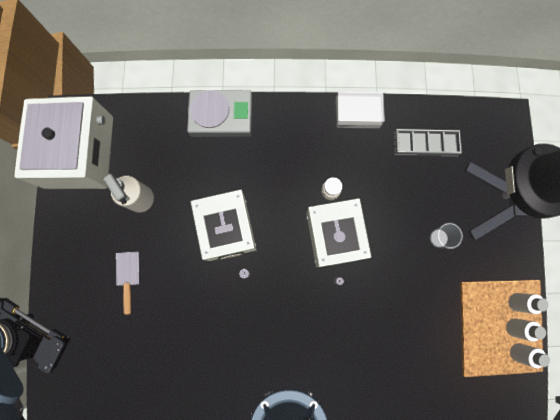

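View pics/side0.png

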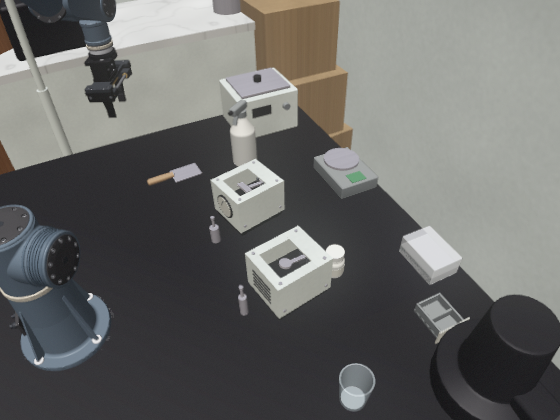

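View pics/wrist0.png

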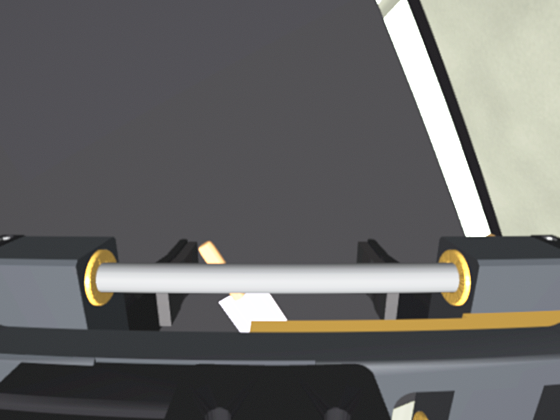

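The top view shows two white guards: the clamp unit, with its crossbar at about (224,228), and the stop unit, with its round pad at about (339,237). The rotors stand in front of them at (244,273) and (340,281). The next step is to measure the frames.

```bash
cat > h.py <<'E'
import numpy as np, cv2
def undist(c,px):
    K=np.array([[c['fx'],0,c['cx']],[0,c['fy'],c['cy']],[0,0,1]])
    return cv2.undistortPoints(np.float64(px).reshape(-1,1,2),K,np.array([c['k1'],0,0,0.])).reshape(-1,2)
def onplane(c,px,z):
    R,_=cv2.Rodrigues(np.float64(c['rvec'])); t=np.float64(c['tvec'])
    u=undist(c,px); r=np.c_[u,np.ones(len(u))]@R; o=-R.T@t
    return o+r*((z-o[2])/r[:,2])[:,None]
def proj(c,P):
    K=np.array([[c['fx'],0,c['cx']],[0,c['fy'],c['cy']],[0,0,1]])
    return cv2.projectPoints(np.float64(P).reshape(-1,1,3),np.float64(c['rvec']),np.float64(c['tvec']),K,np.array([c['k1'],0,0,0.]))[0].reshape(-1,2)
def from_depth(c,px,d):
    R,_=cv2.Rodrigues(np.float64(c['rvec'])); t=np.float64(c['tvec'])
    u=undist(c,px); return (np.c_[u,np.ones(len(u))]*np.float64(d)[:,None]-t)@R
E
python3 - <<'E'
from h import *
from rig import vision
p=cv2.imread('pics/top0.png'); d=np.load('pics/top0.npy'); c=vision.get_calibration('top')
# upper faces: depth -> height
v,u=np.mgrid[0:420,0:560]; P=from_depth(c,np.c_[u.ravel(),v.ravel()],d.ravel()).reshape(420,560,3)
bright=p.min(2)>170
for n,(a,b,e,f) in dict(clamp=(180,180,265,270),stop=(298,190,380,275)).items():
    box=np.zeros((420,560),bool); box[b:f,a:e]=1
    m=box&bright&(abs(P[...,2]-.13)<.012)
    print(n,m.sum(),'z med',np.median(P[m][:,2]))
    m8=m.astype('uint8')*255
    cs,h=cv2.findContours(m8,cv2.RETR_CCOMP,cv2.CHAIN_APPROX_NONE)
    for k,ct in enumerate(cs):
        if cv2.contourArea(ct)>300:
            # shift contour half px: work in world
            w=onplane(c,ct.reshape(-1,2),.13)[:,:2]
            r=cv2.minAreaRect(np.float32(w*1000)); print(h[0,k,3],r)
    # lever
    q=box&~bright&(P[...,2]>.085)&(P[...,2]<.125)&(p.min(2)>90)
    print('pad px',q.sum(), P[q].mean(0), np.percentile(P[q][:,2],[5,50,95]))
    cv2.imwrite(f'pics/crop_{n}.png',cv2.resize(p[b:f,a:e],None,fx=6,fy=6,interpolation=cv2.INTER_NEAREST))
# jar/bottle tops
E
```

```text
clamp 2009 z med 0.12938651450726485
-1 ((535.3270263671875, 170.15560913085938), (150.80592346191406, 130.82815551757812), 13.116415977478027)
1 ((525.9218139648438, 168.06216430664062), (88.3532943725586, 88.5875015258789), 12.961882591247559)
pad px 154 [0.50371648 0.14579787 0.10533802] [0.08765306 0.10701897 0.11623275]
stop 1998 z med 0.129419040014293
-1 ((516.85009765625, -122.00959777832031), (150.50425720214844, 130.5374755859375), 9.94334888458252)
2 ((506.8974609375, -123.965087890625), (88.5554428100586, 88.89237976074219), 9.678353309631348)
pad px 114 [ 0.50120682 -0.08209444  0.10570542] [0.08842334 0.10519487 0.11978466]
```

```bash
python3 - <<'E'
from h import *
p=cv2.imread('pics/side0.png'); cv2.imwrite('pics/crop_side.png',cv2.resize(p[150:320,195:350],None,fx=3.4,fy=3.4,interpolation=cv2.INTER_CUBIC))
E
```

```text
(no output)
```

View pics/crop_clamp.png

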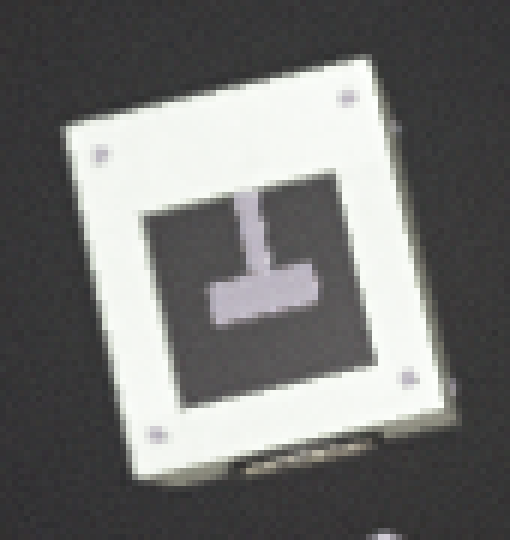

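View pics/crop_stop.png

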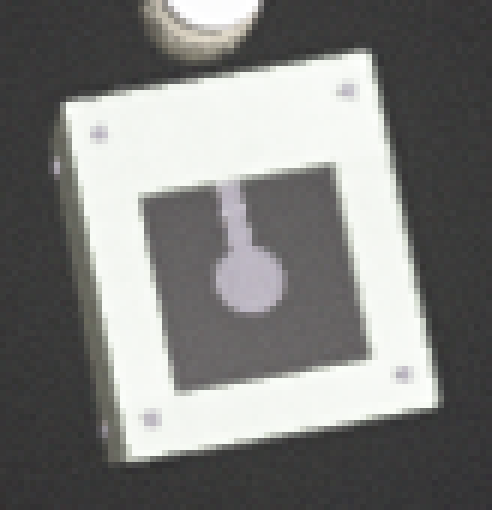

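View pics/crop_side.png

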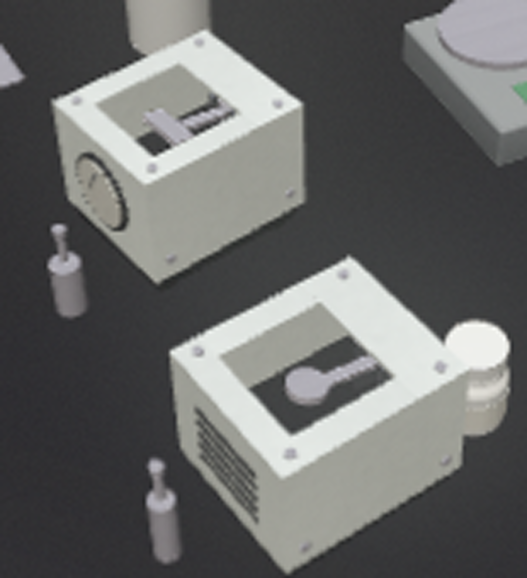

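Measured so far:
- **Clamp window:** centred at (0.526, 0.168), yaw about 13°.
- **Stop window:** centred at (0.507, -0.124), yaw about 9.8°.
- **Size check:** the outer sizes come out at 150×130 mm and the height at 0.129, which matches the given values.

Next I shut the fingers and move over the clamp, keeping high.

```bash
python3 -m handwheel '[{"hand":-1,"dx":1,"dy":-2,"wz":0.07},{"hand":-1,"dx":2,"dy":-3.5,"wz":0.07},{"hand":-1,"dx":2.5,"dy":-4,"wz":0.07},{"hand":-1,"dx":2.5,"dy":-4,"wz":0.07},{"hand":-1,"dx":2.5,"dy":-4,"wz":0.07},{"hand":-1,"dx":2.5,"dy":-4,"wz":0.07},{"hand":-1,"dx":2.5,"dy":-4,"wz":0.07},{"hand":-1,"dx":2.5,"dy":-4,"wz":0.07},{"hand":-1,"dx":2.5,"dy":-3.5,"wz":0.07},{"hand":-1,"dx":2,"dy":-3,"wz":0.07}]'
python3 - <<'E'
from h import *
from rig import vision,bot
c=vision.get_calibration('top')
s=bot.read_state();R=s['tcp_rot'];print(s['position'],np.degrees(np.arctan2(R[1,1],R[0,1])),s['opening'],s['force'],s['time_s'])
print('pads', onplane(c,[[224,229]],.112), onplane(c,[[298+250/6,190+280/6]],.112))
E
```

```text
[0.28034573 0.55796968 0.22180103] 63.312481652822555 1.0014451066897576 [-0.86456838 -0.51336289 -0.01237391] 0.15
pads [[0.52466052 0.16673038 0.112     ]] [[ 0.50634501 -0.12518877  0.112     ]]invalid input
```

```bash
python3 -m handwheel '[{"hand":-1,"dx":1,"dy":-2,"dz":0,"wx":0,"wy":0,"wz":0.07},{"hand":-1,"dx":2,"dy":-3.5,"dz":0,"wx":0,"wy":0,"wz":0.07},{"hand":-1,"dx":2.5,"dy":-4,"dz":0,"wx":0,"wy":0,"wz":0.07},{"hand":-1,"dx":2.5,"dy":-4,"dz":0,"wx":0,"wy":0,"wz":0.07},{"hand":-1,"dx":2.5,"dy":-4,"dz":0,"wx":0,"wy":0,"wz":0.07},{"hand":-1,"dx":2.5,"dy":-4,"dz":0,"wx":0,"wy":0,"wz":0.07},{"hand":-1,"dx":2.5,"dy":-4,"dz":0,"wx":0,"wy":0,"wz":0.07},{"hand":-1,"dx":2.5,"dy":-4,"dz":0,"wx":0,"wy":0,"wz":0.07},{"hand":-1,"dx":2.5,"dy":-3.5,"dz":0,"wx":0,"wy":0,"wz":0.07},{"hand":-1,"dx":2,"dy":-3,"dz":0,"wx":0,"wy":0,"wz":0.07}]'
```

```text
time_s: 1.15
position: [0.5069, 0.1962, 0.2225]
tcp_rot: [[-0.972, -0.234, 0.0], [-0.234, 0.972, -0.0], [-0.0, -0.0, -1.0]]
force: [-0.1, -0.1, 0.1]
opening: 0.171
```

```bash
python3 -m handwheel '[{"hand":-1,"dx":1,"dy":-1.5,"dz":0,"wx":0,"wy":0,"wz":0},{"hand":-1,"dx":0.8,"dy":-1.5,"dz":0,"wx":0,"wy":0,"wz":0},{"hand":-1,"dx":0,"dy":0,"dz":0,"wx":0,"wy":0,"wz":0},{"hand":-1,"dx":0,"dy":0,"dz":0,"wx":0,"wy":0,"wz":0},{"hand":-1,"dx":0,"dy":0,"dz":0,"wx":0,"wy":0,"wz":0}]'
python3 - <<'E'
from h import *
from rig import vision,bot
for n in ('side','wrist','top'):
    c=vision.get_calibration(n);p,d=vision.capture(n); cv2.imwrite(f'pics/{n}1.png',p[:,:,::-1]);np.save(f'pics/{n}1.npy',d)
    np.save(f'pics/{n}1c.npy',c,allow_pickle=True)
s=bot.read_state();print(s['position'],s['opening'],s['force'],s['time_s'])
E
```

```text
time_s: 1.65
position: [0.5227, 0.1694, 0.2224]
tcp_rot: [[-0.972, -0.233, -0.001], [-0.233, 0.972, 0.0], [0.001, 0.001, -1.0]]
force: [0.3, -0.1, -0.1]
opening: 0.005
[0.52300716 0.16940209 0.22257827] 0.003964469784678474 [0.13058708 0.4164402  0.35682433] 1.8
```

View pics/wrist1.png

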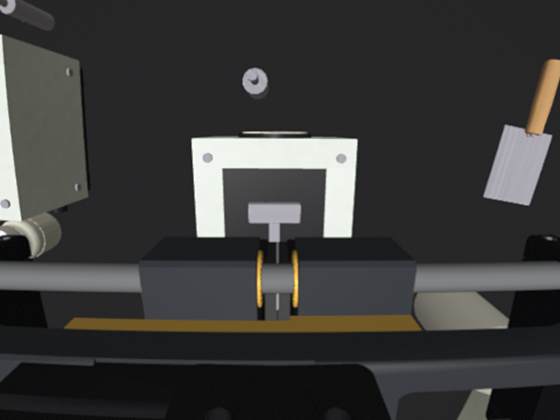

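View pics/side1.png

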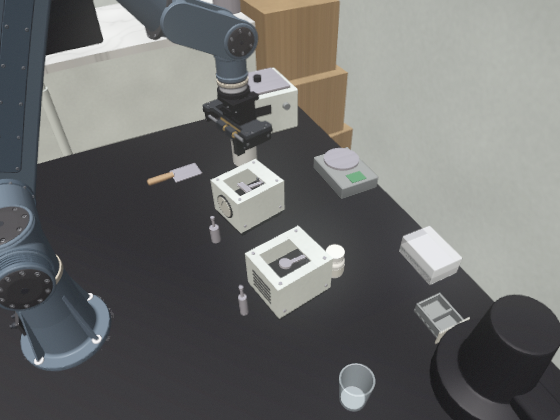

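The wrist view shows the clamp window with inner edges at columns 223 to 325 and a near edge at row 168. The crossbar is centred at (275,212). I'll cross-check the position from this view.

```bash
python3 - <<'E'
from h import *
c=np.load('pics/wrist1c.npy',allow_pickle=True).item()
a=np.radians(13.1);ex=np.array([np.cos(a),np.sin(a)]);ey=np.array([-ex[1],ex[0]])
q=onplane(c,[[223,168],[325,168],[223,210],[325,210]],.13); print(q[:,:2]); 
m=(q[0]+q[1])[:2]/2; print('window centre',m+.042*ex, 'width',np.linalg.norm(q[0]-q[1]))
print('pad',onplane(c,[[248,213],[301,213],[275,203],[275,222]],.113))
E
```

```text
[[0.49452906 0.11903215]
 [0.47534006 0.19825953]
 [0.5284717  0.1258162 ]
 [0.50864993 0.20761279]]
window centre [0.52584155 0.16816519] width 0.08151806985515123
pad [[0.53073637 0.14591765 0.113     ]
 [0.51973445 0.19131654 0.113     ]
 [0.51635565 0.16693516 0.113     ]
 [0.53314969 0.17097745 0.113     ]]
```

The two views agree to about 1 mm, and the TCP is over the pad. I'll descend now.

```bash
python3 -m handwheel '[{"hand":-1,"dx":0.1,"dy":0,"dz":-2,"wx":0,"wy":0,"wz":0},{"hand":-1,"dx":0,"dy":0,"dz":-3,"wx":0,"wy":0,"wz":0},{"hand":-1,"dx":0,"dy":0,"dz":-2.5,"wx":0,"wy":0,"wz":0},{"hand":-1,"dx":0,"dy":0,"dz":-1.5,"wx":0,"wy":0,"wz":0},{"hand":-1,"dx":0,"dy":0,"dz":-0.5,"wx":0,"wy":0,"wz":0},{"hand":-1,"dx":0,"dy":0,"dz":0,"wx":0,"wy":0,"wz":0},{"hand":-1,"dx":0,"dy":0,"dz":0,"wx":0,"wy":0,"wz":0}]'

```

```text
time_s: 2.5
position: [0.5253, 0.1687, 0.1283]
tcp_rot: [[-0.973, -0.233, 0.002], [-0.233, 0.973, 0.0], [-0.002, -0.0, -1.0]]
force: [1.6, 0.4, 0.6]
opening: 0.002
```

Now slow steps down.

```bash
python3 -m handwheel '[{"hand":-1,"dx":0,"dy":0,"dz":-0.3,"wx":0,"wy":0,"wz":0},{"hand":-1,"dx":0,"dy":0,"dz":-0.3,"wx":0,"wy":0,"wz":0},{"hand":-1,"dx":0,"dy":0,"dz":-0.3,"wx":0,"wy":0,"wz":0},{"hand":-1,"dx":0,"dy":0,"dz":-0.3,"wx":0,"wy":0,"wz":0},{"hand":-1,"dx":0,"dy":0,"dz":-0.2,"wx":0,"wy":0,"wz":0},{"hand":-1,"dx":0,"dy":0,"dz":0,"wx":0,"wy":0,"wz":0}]'
python3 -m handwheel '[{"hand":-1,"dx":0,"dy":0,"dz":-0.2,"wx":0,"wy":0,"wz":0},{"hand":-1,"dx":0,"dy":0,"dz":-0.2,"wx":0,"wy":0,"wz":0},{"hand":-1,"dx":0,"dy":0,"dz":-0.2,"wx":0,"wy":0,"wz":0},{"hand":-1,"dx":0,"dy":0,"dz":0,"wx":0,"wy":0,"wz":0}]'

```

```text
time_s: 3.1
position: [0.5245, 0.1683, 0.1134]
tcp_rot: [[-0.973, -0.232, -0.001], [-0.232, 0.973, -0.0], [0.001, 0.0, -1.0]]
force: [-0.7, -0.9, 1.5]
opening: 0.003
time_s: 3.5
position: [0.5242, 0.1683, 0.1071]
tcp_rot: [[-0.973, -0.232, -0.001], [-0.232, 0.973, -0.0], [0.001, 0.0, -1.0]]
force: [-0.2, 0.4, 0.6]
opening: 0.005
```

```bash
python3 -m handwheel '[{"hand":-1,"dx":0,"dy":0,"dz":-0.2,"wx":0,"wy":0,"wz":0},{"hand":-1,"dx":0,"dy":0,"dz":-0.2,"wx":0,"wy":0,"wz":0}]'
python3 -m handwheel '[{"hand":-1,"dx":0,"dy":0,"dz":-0.2,"wx":0,"wy":0,"wz":0}]'
python3 -m handwheel '[{"hand":-1,"dx":0,"dy":0,"dz":-0.1,"wx":0,"wy":0,"wz":0}]'
python3 -m handwheel '[{"hand":-1,"dx":0,"dy":0,"dz":-0.1,"wx":0,"wy":0,"wz":0}]'
python3 -m handwheel '[{"hand":-1,"dx":0,"dy":0,"dz":0,"wx":0,"wy":0,"wz":0}]'

```

```text
time_s: 3.7
position: [0.5245, 0.1684, 0.1035]
tcp_rot: [[-0.973, -0.232, -0.0], [-0.232, 0.973, -0.0], [0.0, 0.0, -1.0]]
force: [-2.7, -0.9, 3.8]
opening: 0.006
time_s: 3.8
position: [0.5245, 0.1684, 0.1015]
tcp_rot: [[-0.973, -0.232, -0.0], [-0.232, 0.973, -0.0], [0.0, 0.0, -1.0]]
force: [-3.0, -1.3, 4.6]
opening: 0.004
time_s: 3.9
position: [0.5245, 0.1684, 0.1004]
tcp_rot: [[-0.973, -0.232, -0.0], [-0.232, 0.973, -0.0], [0.0, 0.0, -1.0]]
force: [-2.4, -0.6, 4.2]
opening: 0.007
time_s: 4.0
position: [0.5246, 0.1684, 0.0995]
tcp_rot: [[-0.973, -0.232, -0.0], [-0.232, 0.973, 0.0], [0.0, 0.0, -1.0]]
force: [-2.4, -0.6, 3.3]
opening: 0.004
time_s: 4.1
position: [0.5246, 0.1684, 0.0994]
tcp_rot: [[-0.973, -0.232, -0.0], [-0.232, 0.973, 0.0], [0.0, 0.0, -1.0]]
force: [-3.1, 0.1, 3.1]
opening: 0.004
```

Contact is made at about 4 N, the friction level given. I'll continue in 1 mm steps until the force rises at the stop.

```bash
python3 -m handwheel '[{"hand":-1,"dx":0,"dy":0,"dz":-0.1,"wx":0,"wy":0,"wz":0},{"hand":-1,"dx":0,"dy":0,"dz":-0.1,"wx":0,"wy":0,"wz":0}]'
python3 -m handwheel '[{"hand":-1,"dx":0,"dy":0,"dz":-0.1,"wx":0,"wy":0,"wz":0}]'
python3 -m handwheel '[{"hand":-1,"dx":0,"dy":0,"dz":0,"wx":0,"wy":0,"wz":0}]'

```

```text
time_s: 4.3
position: [0.5247, 0.1684, 0.0976]
tcp_rot: [[-0.973, -0.232, 0.0], [-0.232, 0.973, 0.0], [-0.0, 0.0, -1.0]]
force: [-2.0, -0.7, 4.3]
opening: 0.009
time_s: 4.4
position: [0.5248, 0.1685, 0.0966]
tcp_rot: [[-0.973, -0.232, 0.0], [-0.232, 0.973, 0.0], [-0.0, 0.0, -1.0]]
force: [-3.2, -1.0, 3.7]
opening: 0.009
time_s: 4.5
position: [0.5248, 0.1685, 0.0964]
tcp_rot: [[-0.973, -0.232, 0.0], [-0.232, 0.973, 0.0], [-0.0, 0.0, -1.0]]
force: [-3.5, -0.6, 3.3]
opening: 0.002
```

```bash
python3 -m handwheel '[{"hand":-1,"dx":0,"dy":0,"dz":-0.1,"wx":0,"wy":0,"wz":0},{"hand":-1,"dx":0,"dy":0,"dz":0,"wx":0,"wy":0,"wz":0}]'
python3 -m handwheel '[{"hand":-1,"dx":0,"dy":0,"dz":-0.05,"wx":0,"wy":0,"wz":0},{"hand":-1,"dx":0,"dy":0,"dz":0,"wx":0,"wy":0,"wz":0}]'
python3 -m handwheel '[{"hand":-1,"dx":0,"dy":0,"dz":-0.05,"wx":0,"wy":0,"wz":0},{"hand":-1,"dx":0,"dy":0,"dz":0,"wx":0,"wy":0,"wz":0}]'

```

```text
time_s: 4.7
position: [0.5248, 0.1685, 0.096]
tcp_rot: [[-0.973, -0.232, 0.0], [-0.232, 0.973, 0.0], [-0.0, -0.0, -1.0]]
force: [-2.3, -0.1, 6.5]
opening: 0.007
time_s: 4.9
position: [0.5248, 0.1685, 0.0959]
tcp_rot: [[-0.973, -0.232, 0.001], [-0.232, 0.973, 0.0], [-0.001, -0.0, -1.0]]
force: [-3.3, -1.0, 9.6]
opening: 0.009
time_s: 5.1
position: [0.5248, 0.1685, 0.0958]
tcp_rot: [[-0.973, -0.232, 0.001], [-0.232, 0.973, 0.0], [-0.001, -0.0, -1.0]]
force: [-4.5, -1.0, 11.5]
opening: 0.005
```

The position stalls at 0.0958 while the force climbs to 11.5 N, so the lever is at its stop. I'll lift straight up and check.

```bash
python3 -m handwheel '[{"hand":-1,"dx":0,"dy":0,"dz":0.5,"wx":0,"wy":0,"wz":0},{"hand":-1,"dx":0,"dy":0,"dz":1.5,"wx":0,"wy":0,"wz":0},{"hand":-1,"dx":0,"dy":0,"dz":2.5,"wx":0,"wy":0,"wz":0},{"hand":-1,"dx":0,"dy":0,"dz":3,"wx":0,"wy":0,"wz":0},{"hand":-1,"dx":0,"dy":0,"dz":2.5,"wx":0,"wy":0,"wz":0},{"hand":-1,"dx":0,"dy":-1,"dz":0.5,"wx":0,"wy":0,"wz":0},{"hand":-1,"dx":-0.2,"dy":-2,"dz":0,"wx":0,"wy":0,"wz":-0.02},{"hand":-1,"dx":-0.3,"dy":-3,"dz":0,"wx":0,"wy":0,"wz":-0.02},{"hand":-1,"dx":-0.3,"dy":-4,"dz":0,"wx":0,"wy":0,"wz":-0.02},{"hand":-1,"dx":-0.3,"dy":-4,"dz":0,"wx":0,"wy":0,"wz":0}]'
python3 -m handwheel '[{"hand":-1,"dx":-0.3,"dy":-4,"dz":0,"wx":0,"wy":0,"wz":0},{"hand":-1,"dx":-0.3,"dy":-4,"dz":0,"wx":0,"wy":0,"wz":0},{"hand":-1,"dx":-0.3,"dy":-4,"dz":0,"wx":0,"wy":0,"wz":0},{"hand":-1,"dx":0,"dy":-2.5,"dz":0,"wx":0,"wy":0,"wz":0},{"hand":-1,"dx":0,"dy":-1,"dz":0,"wx":0,"wy":0,"wz":0},{"hand":-1,"dx":0,"dy":0,"dz":0,"wx":0,"wy":0,"wz":0},{"hand":-1,"dx":0,"dy":0,"dz":0,"wx":0,"wy":0,"wz":0}]'
python3 - <<'E'
from h import *
from rig import vision,bot
for n in ('side','wrist','top'):
    c=vision.get_calibration(n);p,d=vision.capture(n); cv2.imwrite(f'pics/{n}2.png',p[:,:,::-1]);np.save(f'pics/{n}2.npy',d)
    np.save(f'pics/{n}2c.npy',c,allow_pickle=True)
    if n=='side': cv2.imwrite('pics/crop_side2.png',cv2.resize(p[150:320,195:350,::-1],None,fx=3.4,fy=3.4,interpolation=cv2.INTER_CUBIC))
s=bot.read_state();R=s['tcp_rot'];print(s['position'],np.degrees(np.arctan2(R[1,1],R[0,1])),s['force'],s['time_s'])
E
```

```text
time_s: 6.1
position: [0.5134, 0.0268, 0.1985]
tcp_rot: [[-0.985, -0.174, -0.0], [-0.174, 0.985, -0.0], [0.0, -0.0, -1.0]]
force: [1.4, -0.4, -0.9]
opening: 0.004
time_s: 6.8
position: [0.5042, -0.1257, 0.1989]
tcp_rot: [[-0.985, -0.173, -0.001], [-0.173, 0.985, 0.001], [0.001, 0.001, -1.0]]
force: [-0.5, 0.1, 0.2]
opening: 0.004
[ 0.50451855 -0.12510428  0.1993739 ] 100.09004384588916 [-0.26291794 -0.53857533 -0.50531149] 6.95
```

View pics/wrist2.png

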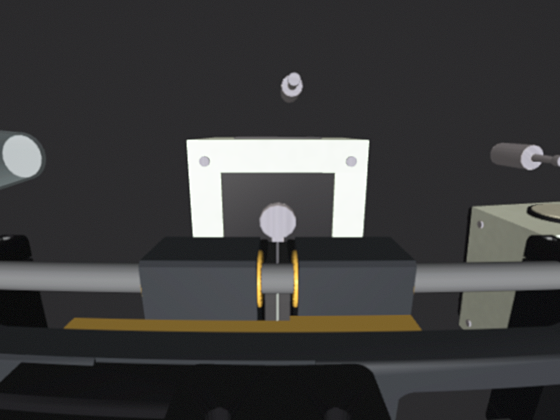

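View pics/crop_side2.png

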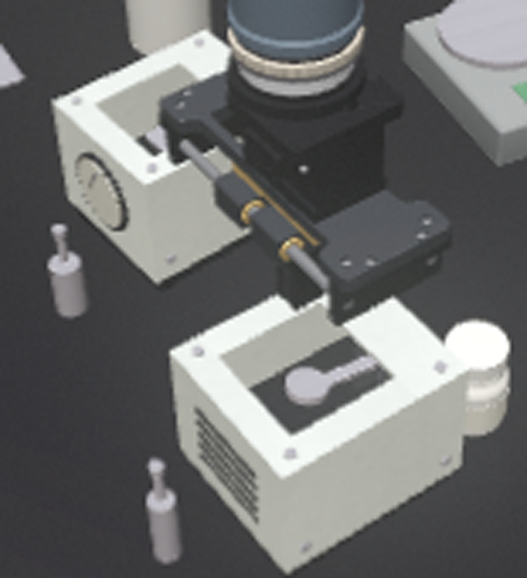

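View pics/top2.png

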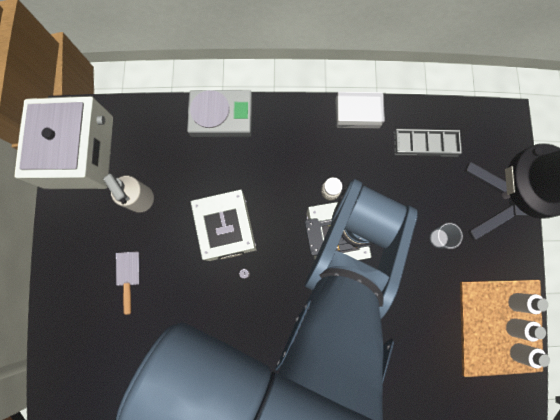

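The clamp crossbar is visible in the top view at about (224,229). I'll measure its height and cross-check the stop window.

```bash
python3 - <<'E'
from h import *
ct=np.load('pics/top2c.npy',allow_pickle=True).item()
g=np.array([[u,v] for u in range(219,231) for v in range(228,231)])
for k in '02':
    d=np.load(f'pics/top{k}.npy'); P=from_depth(ct,g,d[g[:,1],g[:,0]]); print(k,np.percentile(P[:,2],[10,50,90]))
c=np.load('pics/wrist2c.npy',allow_pickle=True).item()
a=np.radians(9.8);ex=np.array([np.cos(a),np.sin(a)])
q=onplane(c,[[222,172.5],[335,172.5]],.13); print('window',(q[0]+q[1])[:2]/2+.042*ex,np.linalg.norm(q[0]-q[1]))
print('pad',onplane(c,[[277.5,221]],.114))
E
```

```text
0 [0.11053078 0.11330882 0.11551239]
2 [0.09225834 0.0943775  0.09660323]
window [ 0.507198   -0.12309728] 0.08230208602656443
pad [[ 0.50652853 -0.12365382  0.114     ]]
```

The clamp pad is at z = 0.0944, which is 19 mm lower, so it is fully down and staying there. Next is the stop lever.

```bash
python3 -m handwheel '[{"hand":-1,"dx":0.1,"dy":0.1,"dz":-1.5,"wx":0,"wy":0,"wz":0},{"hand":-1,"dx":0,"dy":0,"dz":-2.5,"wx":0,"wy":0,"wz":0},{"hand":-1,"dx":0,"dy":0,"dz":-2,"wx":0,"wy":0,"wz":0},{"hand":-1,"dx":0,"dy":0,"dz":-1,"wx":0,"wy":0,"wz":0},{"hand":-1,"dx":0,"dy":0,"dz":-0.3,"wx":0,"wy":0,"wz":0},{"hand":-1,"dx":0,"dy":0,"dz":-0.3,"wx":0,"wy":0,"wz":0},{"hand":-1,"dx":0,"dy":0,"dz":-0.2,"wx":0,"wy":0,"wz":0},{"hand":-1,"dx":0,"dy":0,"dz":0,"wx":0,"wy":0,"wz":0}]'
python3 -m handwheel '[{"hand":-1,"dx":0,"dy":0,"dz":-0.2,"wx":0,"wy":0,"wz":0},{"hand":-1,"dx":0,"dy":0,"dz":-0.2,"wx":0,"wy":0,"wz":0},{"hand":-1,"dx":0,"dy":0,"dz":-0.2,"wx":0,"wy":0,"wz":0},{"hand":-1,"dx":0,"dy":0,"dz":0,"wx":0,"wy":0,"wz":0}]'

```

```text
time_s: 7.75
position: [0.506, -0.1257, 0.122]
tcp_rot: [[-0.985, -0.173, 0.001], [-0.173, 0.985, -0.0], [-0.001, -0.001, -1.0]]
force: [0.1, 0.5, -0.2]
opening: 0.004
time_s: 8.15
position: [0.5057, -0.1257, 0.1155]
tcp_rot: [[-0.985, -0.173, 0.0], [-0.173, 0.985, -0.0], [-0.0, -0.0, -1.0]]
force: [-0.4, -0.9, 1.6]
opening: 0.008
```

```bash
python3 -m handwheel '[{"hand":-1,"dx":0,"dy":0,"dz":-0.2,"wx":0,"wy":0,"wz":0},{"hand":-1,"dx":0,"dy":0,"dz":-0.2,"wx":0,"wy":0,"wz":0},{"hand":-1,"dx":0,"dy":0,"dz":-0.2,"wx":0,"wy":0,"wz":0}]'
python3 -m handwheel '[{"hand":-1,"dx":0,"dy":0,"dz":-0.2,"wx":0,"wy":0,"wz":0},{"hand":-1,"dx":0,"dy":0,"dz":-0.2,"wx":0,"wy":0,"wz":0},{"hand":-1,"dx":0,"dy":0,"dz":-0.2,"wx":0,"wy":0,"wz":0}]'
python3 -m handwheel '[{"hand":-1,"dx":0,"dy":0,"dz":-0.2,"wx":0,"wy":0,"wz":0},{"hand":-1,"dx":0,"dy":0,"dz":-0.2,"wx":0,"wy":0,"wz":0},{"hand":-1,"dx":0,"dy":0,"dz":0,"wx":0,"wy":0,"wz":0}]'

```

```text
time_s: 8.45
position: [0.5053, -0.1256, 0.1094]
tcp_rot: [[-0.985, -0.173, -0.001], [-0.173, 0.985, -0.0], [0.001, 0.0, -1.0]]
force: [-2.3, -0.4, 3.4]
opening: 0.006
time_s: 8.75
position: [0.5052, -0.1255, 0.1034]
tcp_rot: [[-0.985, -0.173, -0.001], [-0.173, 0.985, 0.0], [0.001, 0.0, -1.0]]
force: [-3.8, -0.6, 4.5]
opening: 0.002
time_s: 9.05
position: [0.5053, -0.1255, 0.0993]
tcp_rot: [[-0.985, -0.173, -0.001], [-0.173, 0.985, 0.0], [0.001, 0.0, -1.0]]
force: [-3.0, -1.7, 5.1]
opening: 0.008
```

```bash
python3 -m handwheel '[{"hand":-1,"dx":0,"dy":0,"dz":-0.1,"wx":0,"wy":0,"wz":0},{"hand":-1,"dx":0,"dy":0,"dz":-0.1,"wx":0,"wy":0,"wz":0},{"hand":-1,"dx":0,"dy":0,"dz":0,"wx":0,"wy":0,"wz":0}]'
python3 -m handwheel '[{"hand":-1,"dx":0,"dy":0,"dz":-0.1,"wx":0,"wy":0,"wz":0},{"hand":-1,"dx":0,"dy":0,"dz":0,"wx":0,"wy":0,"wz":0}]'
python3 -m handwheel '[{"hand":-1,"dx":0,"dy":0,"dz":-0.05,"wx":0,"wy":0,"wz":0},{"hand":-1,"dx":0,"dy":0,"dz":0,"wx":0,"wy":0,"wz":0}]'

```

```text
time_s: 9.35
position: [0.5054, -0.1255, 0.0975]
tcp_rot: [[-0.985, -0.173, -0.001], [-0.173, 0.985, 0.0], [0.001, 0.0, -1.0]]
force: [-4.2, -0.8, 6.2]
opening: 0.003
time_s: 9.55
position: [0.5055, -0.1255, 0.0966]
tcp_rot: [[-0.985, -0.173, -0.0], [-0.173, 0.985, 0.0], [0.0, 0.0, -1.0]]
force: [-5.2, -0.7, 4.7]
opening: 0.004
time_s: 9.75
position: [0.5055, -0.1255, 0.0962]
tcp_rot: [[-0.985, -0.173, -0.0], [-0.173, 0.985, 0.0], [0.0, 0.0, -1.0]]
force: [-3.9, -1.2, 5.0]
opening: 0.002
```

```bash
python3 -m handwheel '[{"hand":-1,"dx":0,"dy":0,"dz":-0.1,"wx":0,"wy":0,"wz":0},{"hand":-1,"dx":0,"dy":0,"dz":0,"wx":0,"wy":0,"wz":0}]'
python3 -m handwheel '[{"hand":-1,"dx":0,"dy":0,"dz":-0.05,"wx":0,"wy":0,"wz":0},{"hand":-1,"dx":0,"dy":0,"dz":0,"wx":0,"wy":0,"wz":0}]'
python3 -m handwheel '[{"hand":-1,"dx":0,"dy":0,"dz":-0.05,"wx":0,"wy":0,"wz":0},{"hand":-1,"dx":0,"dy":0,"dz":0,"wx":0,"wy":0,"wz":0}]'

```

```text
time_s: 9.95
position: [0.5055, -0.1255, 0.0958]
tcp_rot: [[-0.985, -0.173, -0.0], [-0.173, 0.985, -0.0], [0.0, 0.0, -1.0]]
force: [-4.9, 0.1, 10.2]
opening: 0.005
time_s: 10.15
position: [0.5055, -0.1255, 0.0957]
tcp_rot: [[-0.985, -0.173, 0.0], [-0.173, 0.985, -0.0], [-0.0, -0.0, -1.0]]
force: [-5.7, -0.7, 12.9]
opening: 0.006
time_s: 10.35
position: [0.5056, -0.1255, 0.0956]
tcp_rot: [[-0.985, -0.174, 0.0], [-0.174, 0.985, -0.0], [-0.0, -0.0, -1.0]]
force: [-6.4, 0.3, 15.7]
opening: 0.008
```

The lever is at its stop: the position stalls at 0.0956 while the force rises to about 16 N, well above the spring's 6 N. I'll hold, check once more and hand in.

```bash
python3 -m handwheel '[{"hand":-1,"dx":0,"dy":0,"dz":0,"wx":0,"wy":0,"wz":0},{"hand":-1,"dx":0,"dy":0,"dz":0,"wx":0,"wy":0,"wz":0},{"hand":-1,"dx":0,"dy":0,"dz":0,"wx":0,"wy":0,"wz":0}]'
python3 - <<'E'
from h import *
from rig import vision,bot
p,d=vision.capture('side'); cv2.imwrite('pics/side3.png',cv2.resize(p[150:320,195:350,::-1],None,fx=3.4,fy=3.4,interpolation=cv2.INTER_CUBIC))
p,d=vision.capture('top'); c=vision.get_calibration('top')
g=np.array([[u,v] for u in range(219,231) for v in range(228,231)])
print(np.percentile(from_depth(c,g,d[g[:,1],g[:,0]])[:,2],[10,50,90]))
s=bot.read_state();print(s['position'],s['force'],s['time_s'])
E
```

```text
time_s: 10.65
position: [0.5055, -0.1255, 0.0956]
tcp_rot: [[-0.985, -0.174, 0.0], [-0.174, 0.985, -0.0], [-0.0, -0.0, -1.0]]
force: [-6.0, 0.4, 15.3]
opening: 0.006
[0.09203838 0.09469983 0.09640015]
[ 0.50556207 -0.1255326   0.09560313] [-5.10973852 -1.10274424 16.37266641] 10.75
```

View pics/side3.png

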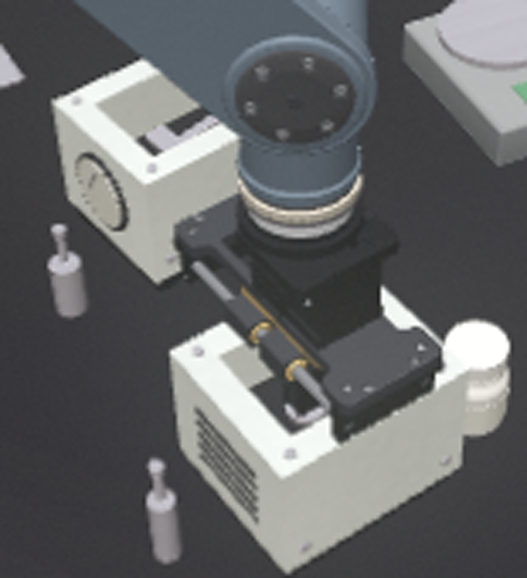

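The picture shows the fingers inside the stop window, with the pad held down at about (300,413). The gripper body is clear above the frame, and the rotors and jar are where they were.

```bash
python3 -c "
from rig import hand_in; print(hand_in())"
```

```text
the job is handed in; nothing more can be done
None
```

The pointer is clamped and the stop lever is held down at its stop. I handed the job in at about 10.8 s, with the shut fingers still pressing.

- **Clamp lever:** I pressed it until the TCP stalled at z = 0.0958 m and the force rose from about 4 N to 11.5 N. After I lifted off, the top camera put the crossbar 19 mm lower (0.113 to 0.094 m). It was still there at the last check.
- **Stop lever:** pressed only after that check, until the TCP stalled at z = 0.0956 m. It was held with about 16 N, against the spring's 6 N.
- **Bench and guards:** in the last side picture the gripper body was clear above the stop guard, and both rotors and the jar stood where they were. I saw no sign of touching either guard. I did not recheck the beaker, spray bottle and spatula after pressing the stop lever, but the arm never went near them.
- **Disagreements:** only one check failed: the first move command was refused for missing fields, and nothing moved. During both presses there was a steady sideways force of 3 to 6 N, which I took to be friction as the pad swings on its arc.

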